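Set the portion stop to its marker from one side

TASK

Set the sliding stop of the portioning board to the red marker, always closing in on it from the far (left) side, so that the free play of the orange handle is taken up. Using the handle, take the stop's yellow pointer at least 2 cm past the red marker, away from the green fence, then bring it back towards the fence until the pointer stands opposite the red marker, with the handle still lying against the fence-side end of its slot; then let go.

Things in the scene. Friction and masses are not known exactly. Their poses are not given: they have to be found in the camera images.
- handle_center (a point): Grip centre of the orange upright handle, a round post 22 mm in diameter; the grip runs from 62 to 106 mm above the table, this point is at 86 mm. It stands in the slot of the black stop saddle (56 x 84 mm, 38 mm high) and slides only along the rail, which lies roughly left to right. The steel stop blade, on the robot's side of it, is 52 mm high; the rest of the gauge stays below 56 mm.
- handle (a joint): Free play of the handle in the stop's slot, m: -0.017 = against the slot's end nearest the green fence, +0.017 = against the end away from the fence, 0 = mid-slot. Within the play the handle moves with about 0.3 N and the stop stays still; at either end the handle takes the stop along (about 3 N). The stop stays where it is left.
- stop_pointer (a point): Tip of the yellow pointer on the far side of the stop, 33 mm above the table, 40 mm across the rail from the handle's line. Along the rail it is level with the slot's middle: the handle is ahead of it, away from the fence, by the value of joint handle. It starts on the fence side of both markers. The stop can travel at least 70 mm past the red marker.
- red_mark (a point): Face of the red marker, a fixed clip 12 mm wide along the rail, 39 mm high, at the rail's far side; this point is 33 mm above the table. Its y axis runs along the rail, away from the green fence (upright plate, 55 mm high, at the board's right-hand end seen from the robot). The pointer is opposite when level with it along y. A like blue marker, left or right of it, is for another job.

How it is judged:
By the outcome, as a careful person would: the job done as asked, in the order asked, and still so for the second after the job is handed in, with the robot touching nothing.
It also fails if it takes over 38 s, if anything falls off the work surface, if the arm or the gripper's body presses on something with over 40 N, if the wrist force passes 120 N, or if a joint passes its speed limit or range.

ROBOT

A 6-joint arm with a two-finger parallel gripper is mounted at the origin on a cart in front of the work surface, level with it; the furniture and walls round the work are solid. World frame = base frame: x ahead of the robot, y to its left, z up, the work surface at z = 0. Lengths are in m, angles in degrees, forces in N, time in s.
With the tool pointing down it reaches from about 0.3 to 0.75 m from the base axis. Payload 8.5 kg.
Tool frame: the origin (TCP) lies at the very end of the fingers, on their centre line; the grasp point (between the pads) lies 19 mm behind it; x points along the fingers, y is the direction in which the jaws open and shut, and the axes are right-handed (so a half turn about x gives the same grasp; the last joint's range is limited). The gripper opens to 85 mm and grips with 20 to 120 N. Pads are 22 mm wide; open, the fingers measure 114 mm over their backs; the gripper's body (76 mm by 85 mm) begins 54 mm behind the grasp point. The pads swing forward as they close: fully open they stand 13 mm farther back than shut.
Start: joints at [-80.231, 21.807, 74.336, -0, 83.858, -12.336], TCP at [0.207, -0.51, 0.197] pointing down, gripper open.
Joint ranges: [-178.18, 178.18], [-50.72, 133.34], [12.68, 142.11], [-81.47, 261.47], [9.98, 163.14], [-165.26, 165.26]. Speed limits (degrees/s): [136.94, 136.94, 180, 180, 180, 180].

INTERFACE

Orientations are given as a 3x3 rotation matrix whose columns are the frame's x, y, z axes.
In Python, from rig import env, eyes, close_job gives the robot as it stands.
- The arm moves only by the shell command python3 -m pendant 'ROWS' [OPENING] [FORCE]. ROWS is a JSON object of lists of equal length, an entry for each row: "travel": the shift along the world's x, y, z in mm, a list of three; "delta_rot": the turn, a rotation vector about the world's x, y, z in rad, a list of three. In form: {"travel": [[x, y, z], ...], "delta_rot": [[wx, wy, wz], ...]}. A call has 1 to 20 rows; each row shifts and turns the commanded pose from where the row before left it; what a row does not reach is not made up. A row lasts 1/12 s, in which the tool goes at most 41.7 mm and 7.16 degrees, less where a joint would pass 70% of its speed; a pose out of reach is approached as far as the arm can. A call with a gripper value outside its range is refused whole. OPENING is the finger opening in mm, from 0 to 85.4, set as the call begins (- or left out, the last holds). The fingers move at their own pace and stop on an object; FORCE is the grip in N (left out, the last holds). Time passes only in rows, so rows that do not move let the fingers close. It gives the time, the measured TCP pose, the force and the opening at its end, in the units of the state.
- env.observe(): the state, without advancing time (a new reading comes with each control period).
- eyes.get_image(name): name is "scene" or "top"; returns the picture (384x512x3 uint8, red, green, blue); there is no depth.
- eyes.camera_model(name): a dict with "vfov" (degrees; the focal length in pixels is half the picture's height over the tangent of half this angle, whatever the lens; pixels are square), "cx", "cy" (the principal point, pixels), "k1" (the pictures are not rectified: a ray, as slopes to the right and down, at radius r is drawn at 1 + k1 r^2 times it, then the intrinsics apply), "pose" (4x4, takes a point from camera to world coordinates). Camera axes: x right, y up, looking along -z (the intrinsics and any distortion apply to the point x, -y, -z); pixel columns grow to the right and rows downward; lengths in m; the calibration is good to about 2 mm. A picture is of the moment at which its call begins. camera_model takes no time and is no camera call.
- close_job(): hands the job in, once; it reports no verdict.
The state is a dict: "time_s": time; "q": joint angles; "qvel": joint speeds; "joint_efforts": joint torques, N m; "position": TCP position; "tool_rot": TCP orientation; "ft_force": force on the tool from outside, world axes, zero at the start; "wrist_torque": the same for the moment, N m; "grip_width": finger opening in m.
Only numpy, scipy, OpenCV 4.12 (cv2) and the standard library are available. Lean on these libraries where they do the work, as an engineer would, in place of code of your own. Each camera call takes 0.05 s, during which the arm holds its last target. There are 200 camera calls.

## Working session

There is one attempt and no reset: what is moved stays moved. The work goes in short steps, Python scripts to look and compute and a shell command to move; the robot and the scene stay as the last step left them, time stands still between calls to the robot, and variables do not carry over. Pictures are saved under pics/ and viewed, about 8 in all and at most 12, crops included, and the job is handed in when it is done.

```bash
mkdir -p pics; ls
cat > h.py <<'E'
import numpy as np, cv2
from rig import env, eyes, close_job
def shot(n,name):
    im=eyes.get_image(n); cv2.imwrite('pics/%s.png'%name,im[:,:,::-1]); return im
def ray(n,u,v):
    m=eyes.camera_model(n); f=192/np.tan(np.radians(m['vfov']/2))
    K=np.array([[f,0,m['cx']],[0,f,m['cy']],[0,0,1.]])
    x,y=cv2.undistortPoints(np.array([[[u,v]]],float),K,np.array([m['k1'],0,0,0,0.]))[0,0]
    P=np.array(m['pose']); return P[:3,3],P[:3,:3]@np.array([x,-y,-1])
def onz(n,u,v,z):
    o,d=ray(n,u,v); return o+d*(z-o[2])/d[2]
def proj(n,p):
    m=eyes.camera_model(n); f=192/np.tan(np.radians(m['vfov']/2)); P=np.array(m['pose'])
    c=P[:3,:3].T@(np.array(p)-P[:3,3]); x,y=c[0]/-c[2],-c[1]/-c[2]; s=1+m['k1']*(x*x+y*y)
    return np.array([m['cx']+f*x*s,m['cy']+f*y*s])
E
python3 - <<'E'
from h import *
for n in('scene','top'):
    shot(n,n+'0'); m=eyes.camera_model(n); print(n,m['vfov'],m['k1'],np.round(m['pose'],3).tolist())
s=env.observe(); print(s['time_s'],s['position'],np.round(s['tool_rot'],3).tolist())
E
```

```text
pics
scene 43.768593106583 0.002146745243824968 [[-0.855, 0.333, -0.399, 0.286], [-0.519, -0.544, 0.659, 0.594], [0.002, 0.77, 0.638, 0.617], [0.0, 0.0, 0.0, 1.0]]
top 50.57127497113078 -0.1439551385668147 [[-0.02, 0.981, -0.191, 0.473], [-1.0, -0.018, 0.012, 0.029], [0.009, 0.191, 0.982, 0.903], [0.0, 0.0, 0.0, 1.0]]
0.1 [ 0.20691799 -0.50926151  0.19637863] [[-0.0, 0.376, -0.926], [0.001, -0.926, -0.376], [-1.0, -0.001, -0.0]]
```

View pics/scene0.png

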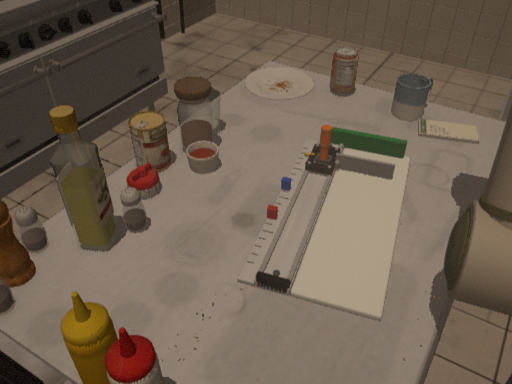

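View pics/top0.png

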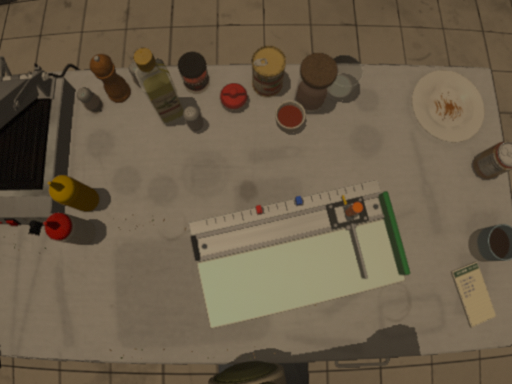

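Scene picture: red marker near (272,212), blue near (286,184), and orange handle near (325,140). Top picture: red near (259,210), blue near (298,201), handle near (357,208), and the pointer near (344,200). I'll measure these and look at a close crop.

```bash
cat >> h.py <<'E'
R={'red':((0,140,60),(6,255,255)),'blue':((105,100,50),(130,255,255)),'orange':((8,170,90),(16,255,255)),'yellow':((20,120,100),(33,255,255)),'green':((55,120,30),(85,255,255))}
BOX={'top':(180,170,420,330),'scene':(240,115,420,300)}
def blobs(im,n,c):
    x0,y0,x1,y1=BOX[n]; h=cv2.cvtColor(im,cv2.COLOR_RGB2HSV)[y0:y1,x0:x1]
    k,l,s,ce=cv2.connectedComponentsWithStats(cv2.inRange(h,*map(np.array,R[c])))
    return [(tuple(np.round(ce[i]+[x0,y0],1)),(s[i][:4]+[x0,y0,0,0]).tolist(),int(s[i][4])) for i in range(1,k) if s[i][4]>3]
E
python3 - <<'E'
from h import *
for n in('top','scene'):
    im=cv2.imread('pics/%s0.png'%n)[:,:,::-1].copy()
    for c in R: print(n,c,blobs(im,n,c))
a=cv2.imread('pics/top0.png')[180:280,240:420]; b=cv2.imread('pics/scene0.png')[110:230,250:420]
cv2.imwrite('pics/c0.png',np.vstack([cv2.resize(a,(540,300),interpolation=2),cv2.resize(b,(540,300),interpolation=2)]))
E
```

```text
top red [((np.float64(258.6), np.float64(208.7)), [256, 205, 6, 9], 42)]
top blue [((np.float64(298.5), np.float64(200.1)), [296, 197, 6, 7], 33)]
top orange [((np.float64(357.1), np.float64(207.0)), [352, 202, 11, 11], 98)]
top yellow [((np.float64(343.8), np.float64(199.4)), [342, 195, 5, 10], 25)]
top green [((np.float64(396.0), np.float64(232.9)), [384, 193, 25, 81], 271)]
scene red [((np.float64(271.6), np.float64(211.5)), [267, 205, 10, 14], 111)]
scene blue [((np.float64(285.6), np.float64(179.3)), [282, 177, 8, 5], 26)]
scene orange [((np.float64(326.4), np.float64(127.5)), [322, 125, 10, 6], 47), ((np.float64(325.2), np.float64(138.0)), [321, 132, 10, 13], 90), ((np.float64(323.0), np.float64(153.2)), [320, 147, 8, 13], 56)]
scene yellow [((np.float64(309.1), np.float64(153.6)), [305, 153, 10, 3], 18)]
scene green [((np.float64(335.7), np.float64(129.0)), [334, 128, 5, 3], 6), ((np.float64(345.8), np.float64(130.9)), [340, 129, 14, 4], 20), ((np.float64(360.9), np.float64(133.5)), [355, 132, 13, 4], 22), ((np.float64(370.2), np.float64(135.2)), [369, 135, 4, 2], 5), ((np.float64(375.4), np.float64(136.0)), [374, 135, 4, 3], 5), ((np.float64(382.0), np.float64(137.5)), [381, 137, 3, 2], 4), ((np.float64(389.2), np.float64(138.8)), [386, 138, 7, 3], 8), ((np.float64(403.0), np.float64(141.4)), [401, 141, 5, 2], 5)]
```

View pics/c0.png

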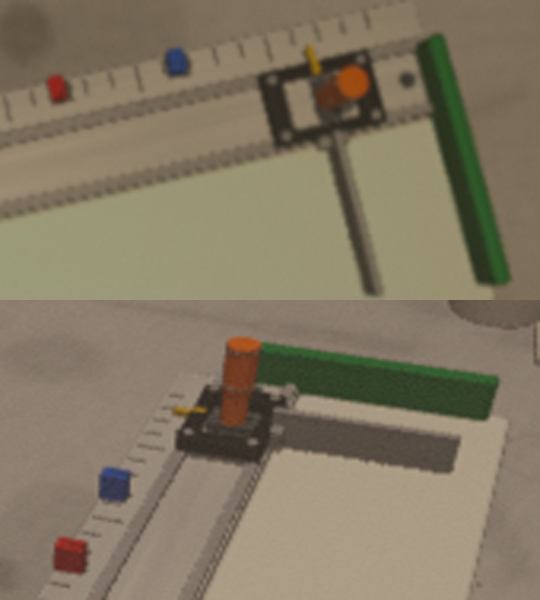

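Run:
```python
from h import *
r=onz('top',258.6,208.7,.033);b=onz('top',298.5,200.1,.033)
r2=onz('scene',271.6,211.5,.033)
b2=onz('scene',287.0,184,.033)
print('red',r,r2,'blue',b,b2)
u=r-b;u/=np.linalg.norm(u);print('rail dir markers',u, np.degrees(np.arctan2(-u[0],u[1])))
# board edge / rail line estimates from crop (top): lower rail edge
p=onz('top',240,180+215/3,.02);q=onz('top',240+270/3,180+151/3,.02);d=p-q;print('rail edge',np.degrees(np.arctan2(-d[0],d[1])))
# green fence top edge, normal
p=onz('top',240+432/3,180+40/3,.055);q=onz('top',240+492/3,180+280/3,.055);d=p-q;print('fence',p,q,np.degrees(np.arctan2(d[1],d[0])))
h=onz('top',357.3,207.3,.106);h2=onz('scene',326.5,127.7,.106);print('handle',h,h2)
pt=onz('top',343.2,196.3,.033);pt2=onz('scene',305.5,154,.033);print('ptr',pt,pt2)
print('along: handle-red',(h-r)@u,'ptr-red',(pt-r)@u,'across',(h-pt)@np.array([u[1],-u[0],0]))
```

```text
red [0.60137782 0.01700494 0.033     ] [0.59940175 0.02700516 0.033     ] blue [ 0.61860712 -0.0701365   0.033     ] [ 0.61376104 -0.05798702  0.033     ]
rail dir markers [-0.1939617  0.9810091  0.       ] 11.184075379200538
rail edge 12.034275464086404
fence [ 0.62603981 -0.25397573  0.055     ] [ 0.45428934 -0.28555164  0.055     ] 10.417362422689655
handle [ 0.58942042 -0.17970371  0.106     ] [ 0.59146211 -0.17548877  0.106     ]
ptr [ 0.62513735 -0.16893999  0.033     ] [ 0.62887513 -0.16747321  0.033     ]
along: handle-red -0.19065370147298788 ptr-red -0.18702211070047967 across -0.037126389991625076
```

The two views agree on the handle to about 4 mm: (0.590, -0.178), with the rail turned about 11.2°. I'll go above it with the jaws along the rail.

```bash
python3 -m pendant '{"travel":[[12,10,0],[24,21,0],[24,21,0],[24,21,0],[24,21,0],[24,21,0],[24,21,0],[24,21,0],[24,21,0],[24,21,0],[24,21,0],[24,21,0],[24,21,0],[24,21,0],[24,21,0],[24,21,0],[12,8,-10],[0,0,0],[0,0,0]],"delta_rot":[[0,0,0],[0,0,-0.02],[0,0,-0.02],[0,0,-0.02],[0,0,-0.02],[0,0,-0.02],[0,0,-0.02],[0,0,-0.02],[0,0,-0.02],[0,0,-0.02],[0,0,-0.01],[0,0,0],[0,0,0],[0,0,0],[0,0,0],[0,0,0],[0,0,0],[0,0,0],[0,0,0]]}' 85 40
python3 - <<'E'
from h import *
s=env.observe();print(np.round(s['tool_rot'],3).tolist(),s['q'])
a=shot('top','t1');b=shot('scene','s1')
cv2.imwrite('pics/c1.png',np.vstack([cv2.resize(a[150:310,240:480],(600,300))[:,:,::-1],cv2.resize(b[80:230,250:510],(600,300))[:,:,::-1]]))
E
```

```text
time_s: 1.68
position: [0.5904, -0.1764, 0.1856]
tool_rot: [[-0.003, 0.195, -0.981], [0.001, -0.981, -0.195], [-1.0, -0.001, 0.002]]
ft_force: [-0.7, -0.0, 0.6]
grip_width: 0.0855
[[-0.003, 0.195, -0.981], [0.001, -0.981, -0.195], [-1.0, -0.001, 0.002]] [-2.76167119e+01  2.90841477e+01  6.40469133e+01 -2.25633401e-02
  8.70206976e+01  5.11151603e+01]
```

View pics/c1.png

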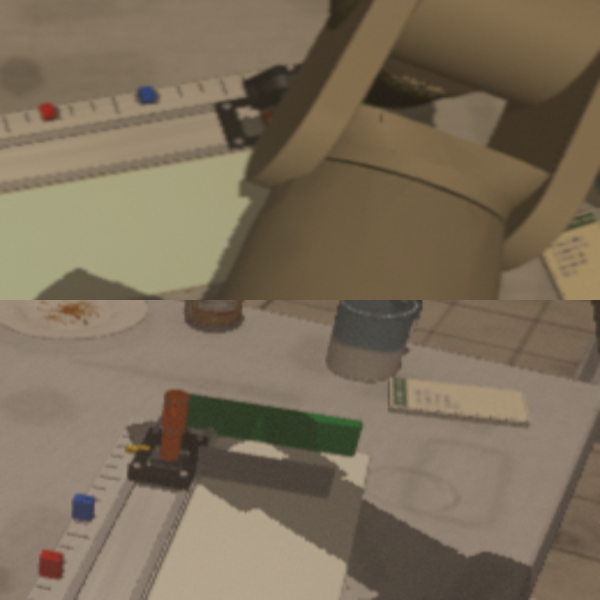

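Top crop: the arm hides the handle. Scene crop: the handle and pointer haven't moved, but I can't see the gripper. I'll check where the TCP should project.

Run:
```python
from h import *
s=env.observe();print(s['position'],proj('scene',s['position']),proj('scene',[.5904,-.1776,.106]),proj('top',s['position']))
a=cv2.imread('pics/s1.png')
cv2.imwrite('pics/c2.png',a)
print(eyes.camera_model('scene')['pose'])
```

```text
[ 0.5901405  -0.17755117  0.18682967] [331.62935899  90.84504905] [327.43280483 127.36612247] [367.14549367 200.20345533]
[[-0.85462264  0.33256029 -0.39877788  0.28633015]
 [-0.51924509 -0.54415208  0.65900155  0.59400274]
 [ 0.00216194  0.7702611   0.63772499  0.61688143]
 [ 0.          0.          0.          1.        ]]
```

View pics/c2.png

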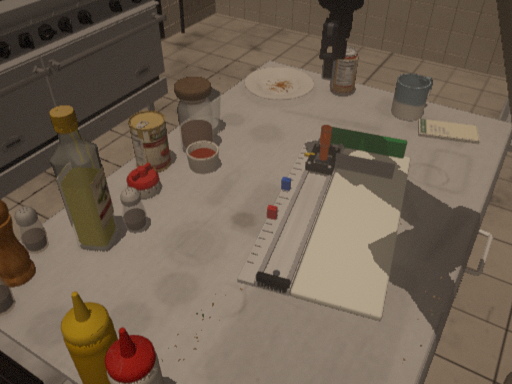

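Scene: the finger tips are at about (330,77), above the handle. I'll lower them partway and check again.

```bash
python3 -m pendant '{"travel":[[0,0,-15],[0,0,-25],[0,0,-17],[0,0,0],[0,0,0]],"delta_rot":[[0,0,0],[0,0,0],[0,0,0],[0,0,0],[0,0,0]]}'
python3 - <<'E'
from h import *
p=env.observe()['position'];t=np.array([-.195,.981,0])
for z in(0,.013): print([proj('scene',p+t*k+[0,0,z]).round(1) for k in(.0427,.057,-.0427,-.057)])
a=shot('scene','s2')
cv2.imwrite('pics/c3.png',cv2.resize(a[40:190,250:450],(800,600),interpolation=2)[:,:,::-1])
E
```

```text
time_s: 2.2
position: [0.5903, -0.1775, 0.1302]
tool_rot: [[-0.001, 0.193, -0.981], [0.0, -0.981, -0.193], [-1.0, -0.0, 0.001]]
ft_force: [0.2, -0.2, 0.8]
grip_width: 0.0849
[array([323.4, 127.8]), array([321.5, 131.6]), array([333.6, 106.6]), array([335.2, 103.4])]
[array([324. , 121.9]), array([322.1, 125.7]), array([334.3, 100.9]), array([335.9,  97.7])]
```

View pics/c3.png

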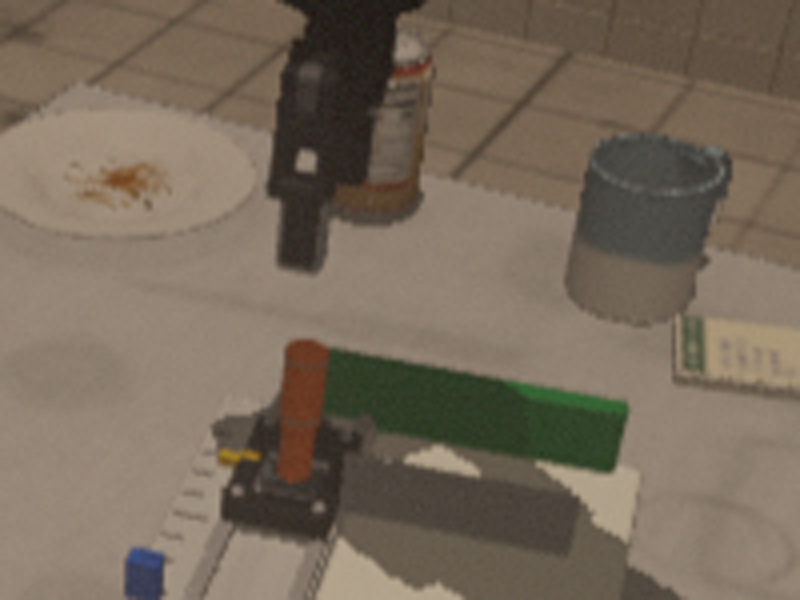

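The near fingertip shows at about (326,107). From the reported TCP I expected about (324,122), roughly 30 mm lower. I'll cross-check in the top view before going down.

Run:
```python
from h import *
s=env.observe();p=s['position'];t=np.array([-.195,.981,0])
print(p,s['q'])
for z in(0,.013,.04): print([proj('top',p+t*k+[0,0,z]).round(1) for k in(.0427,.057,0,-.0427,-.057)])
a=shot('top','t2')
b=cv2.imread('pics/s1.png');c=cv2.imread('pics/s2.png')
cv2.imwrite('pics/c4.png',np.hstack([cv2.resize(a[150:270,300:400],(500,600),interpolation=2)[:,:,::-1],cv2.resize(b[0:120,290:350],(300,600),interpolation=2)]))
```

```text
[ 0.59093232 -0.17757257  0.13119903] [-2.76994276e+01  3.13468863e+01  6.92408376e+01 -7.48685121e-03
  7.93257800e+01  5.11499615e+01]
[array([338.4, 209.3]), array([331.3, 210.9]), array([359.4, 204.6]), array([380. , 199.9]), array([386.8, 198.4])]
[array([339.8, 208.3]), array([332.6, 209.9]), array([361.1, 203.5]), array([382. , 198.8]), array([389. , 197.2])]
[array([342.8, 206.1]), array([335.4, 207.8]), array([364.8, 201.2]), array([386.5, 196.3]), array([393.6, 194.7])]
```

View pics/c4.png

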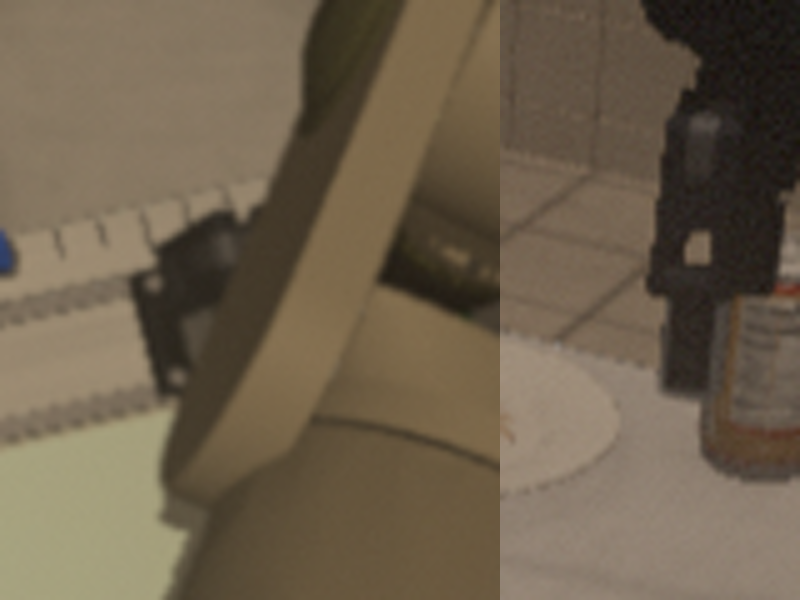

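```bash
python3 -m pendant '{"travel":[[0,0,-8],[0,0,-12],[0,0,-12],[0,0,-8],[0,0,0],[0,0,0]],"delta_rot":[[0,0,0],[0,0,0],[0,0,0],[0,0,0],[0,0,0],[0,0,0]]}'
python3 - <<'E'
from h import *
p=env.observe()['position'];t=np.array([-.195,.981,0])
for z in(0,.013): print([proj('scene',p+t*k+[0,0,z]).round(1) for k in(.0427,.057,-.0427,-.057)])
a=shot('scene','s3')
cv2.imwrite('pics/c5.png',cv2.resize(a[60:180,280:400],(600,600),interpolation=2)[:,:,::-1])
E
```

```text
time_s: 2.8
position: [0.591, -0.1766, 0.0901]
tool_rot: [[0.0, 0.195, -0.981], [-0.0, -0.981, -0.195], [-1.0, 0.0, -0.0]]
ft_force: [0.0, -0.6, -0.3]
grip_width: 0.0849
[array([321. , 145.4]), array([319.2, 149.3]), array([331.1, 123.7]), array([332.7, 120.4])]
[array([321.6, 139.9]), array([319.7, 143.7]), array([331.7, 118.3]), array([333.3, 115. ])]
```

View pics/c5.png

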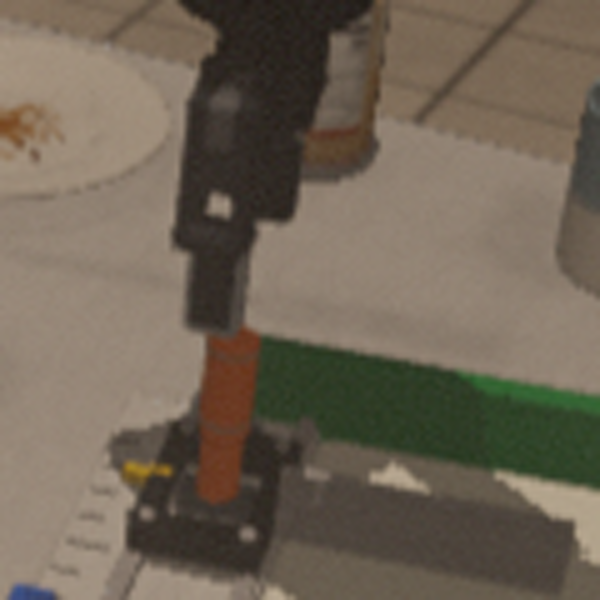

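Top view gives no clear answer on the height. In the scene crop the near fingertip is at about (323,127), in front of the handle top, with no contact force. I'll go down to the grip height and judge the true tip height from the orange left visible below it.

```bash
python3 -m pendant '{"travel":[[0,0,-8],[0,0,-10],[0,0,-5],[0,0,0],[0,0,0]],"delta_rot":[[0,0,0],[0,0,0],[0,0,0],[0,0,0],[0,0,0]]}'
python3 - <<'E'
from h import *
R['orange']=((2,130,60),(18,255,255))
p=env.observe()['position'];t=np.array([-.195,.981,0])
print([proj('scene',p+t*k+[0,0,.013]).round(1) for k in(.0427,.057,-.0427)])
for n in ('s0','s3','s4'):
    a=shot('scene','s4') if n=='s4' else cv2.imread('pics/%s.png'%n.replace('s0','scene0'))[:,:,::-1].copy()
    print(n,[b for b in blobs(a,'scene','orange') if b[2]>15])
h=cv2.cvtColor(a,cv2.COLOR_RGB2HSV)
for v in range(110,165,3): print(v,' '.join('%3d'%x for x in a[v,312:340,0]))
E
```

```text
time_s: 3.27
position: [0.5908, -0.1765, 0.0664]
tool_rot: [[-0.001, 0.195, -0.981], [0.0, -0.981, -0.195], [-1.0, -0.001, 0.001]]
ft_force: [-0.3, -0.3, -0.2]
grip_width: 0.0851
[array([320.6, 150. ]), array([318.8, 153.9]), array([330.6, 128.2])]
s0 [((np.float64(324.9), np.float64(141.4)), [319, 125, 13, 36], 315), ((np.float64(271.4), np.float64(211.5)), [267, 205, 10, 14], 118)]
s3 [((np.float64(324.8), np.float64(142.4)), [319, 126, 13, 35], 307), ((np.float64(271.5), np.float64(211.6)), [267, 205, 10, 14], 117)]
s4 [((np.float64(325.0), np.float64(145.2)), [319, 126, 13, 35], 242), ((np.float64(271.6), np.float64(211.7)), [267, 205, 10, 14], 116)]
110 149 147 119  68  54  53  56  48  63  94  95  84  64  56  49  51  50  45  50  50  48  45  51  50  43  63 127 148
113 151 149  88  55  56  56  49  59 105 139 144 151 149  78  47  48  52  52  47  56  51  48  46  49  51  97 145 149
116 141 114  64  54  56  56  54  58  51  49  47  50  53  54  52  48  50  65 132 149 148 146 144 145 145 148 147 147
119 149 104  61  50  52  59  58  57  60  56  60  60  54  53  54  54  49  72 123 138 140 1
[... 1066 characters left out ...]
  80
149  69  50  50  50  51  53  53  54  94 103 104 104 105 105 103 104  82  53  47  48  45  47  53  69  79  70  51  47
152  68  55  55  55  56  62  63  70  97 104 106 109 113 107 107 104  65  47  50  46  48  46  46  47  54  60  67  67
155  59  60  60  55  67  60  64  85 101 105 109 109 107 109 107 103  83  75  73  71  50  54  44  57  72  80  77  97
158  54  54  70  63  61  62  61  81 104 108 110 109 109 106 105  82  58  62  57  56  48  48  50  60  80  76  79  80
161  53  75  85  72  67  62  61  61  60  64  62  59  61  63  58  63  59  55  52  49  49  44  52  69  78  81  78  79
164  57  58  58  55  52  48  59  50  57  57  59  64  72  73  70  61  62  58  47  53  52  49  55  77  80  80  80  74
```

```bash
python3 -m pendant '{"travel":[[0,0,0],[0,0,0],[0,0,0],[0,0,0],[0,0,0],[0,0,0],[0,0,0],[0,0,0]],"delta_rot":[[0,0,0],[0,0,0],[0,0,0],[0,0,0],[0,0,0],[0,0,0],[0,0,0],[0,0,0]]}' 0 40
python3 - <<'E'
from h import *
s=env.observe();p=s['position'];t=np.array([-.195,.981,0]);print(s['grip_width'],s['ft_force'])
print([proj('scene',p+t*k).round(1) for k in(.011,.025,-.011)])
a=shot('scene','s5')
cv2.imwrite('pics/c6.png',cv2.resize(a[60:180,280:400],(600,600),interpolation=2)[:,:,::-1])
E
```

```text
time_s: 3.98
position: [0.5911, -0.1767, 0.0673]
tool_rot: [[0.0, 0.195, -0.981], [-0.0, -0.981, -0.195], [-1.0, 0.0, -0.0]]
ft_force: [-1.3, -1.2, 2.9]
grip_width: 0.0186
0.018648653564684335 [-1.28310046 -1.18808549  2.91705565]
[array([323.8, 146.5]), array([322.2, 150.2]), array([326.4, 140.8])]
```

View pics/c6.png

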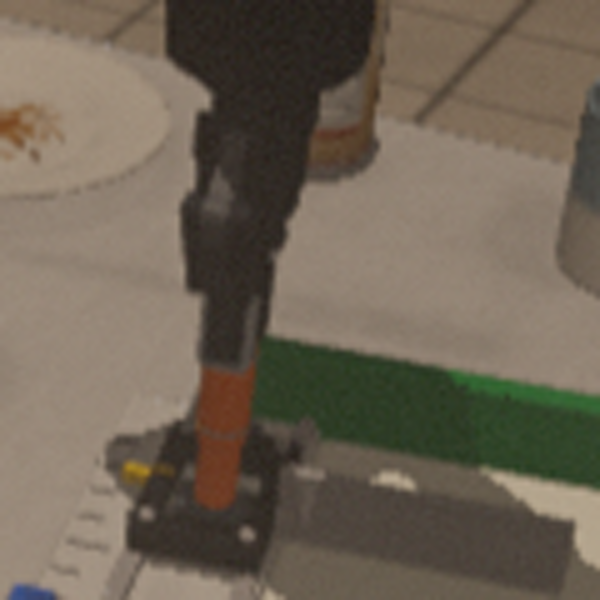

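Scene crop: the tips, at about row 134, hold only the top of the handle, and the 62 mm ring (row 146) is about 27 mm below them. The opening reads only 18.6 mm. So the tips really are about 30 mm higher than reported. I'll open, lower about 26 mm while watching the force, and grip again.

```bash
python3 -m pendant '{"travel":[[0,0,0],[0,0,0],[0,0,0],[0,0,0],[0,0,0],[0,0,-4],[0,0,-6],[0,0,-6],[0,0,0]],"delta_rot":[[0,0,0],[0,0,0],[0,0,0],[0,0,0],[0,0,0],[0,0,0],[0,0,0],[0,0,0],[0,0,0]]}' 70 40;  python3 -m pendant '{"travel":[[0,0,-5],[0,0,-5],[0,0,0],[0,0,0]],"delta_rot":[[0,0,0],[0,0,0],[0,0,0],[0,0,0]]}'; python3 -m pendant '{"travel":[[0,0,0],[0,0,0],[0,0,0],[0,0,0],[0,0,0],[0,0,0],[0,0,0],[0,0,0]],"delta_rot":[[0,0,0],[0,0,0],[0,0,0],[0,0,0],[0,0,0],[0,0,0],[0,0,0],[0,0,0]]}' 0 40
python3 - <<'E'
from h import *
R['orange']=((2,130,60),(18,255,255))
a=shot('scene','s6');print([b for b in blobs(a,'scene','orange') if b[2]>10], blobs(a,'scene','yellow'))
for v in range(125,165,3): print(v,' '.join('%3d'%x for x in a[v,312:340,0]))
E
```

```text
time_s: 4.78
position: [0.5902, -0.1762, 0.0492]
tool_rot: [[-0.002, 0.194, -0.981], [0.001, -0.981, -0.194], [-1.0, -0.002, 0.002]]
ft_force: [-0.6, 0.6, -0.3]
grip_width: 0.0699
time_s: 5.12
position: [0.5908, -0.1765, 0.0406]
tool_rot: [[-0.001, 0.195, -0.981], [0.0, -0.981, -0.195], [-1.0, -0.0, 0.001]]
ft_force: [0.3, 0.9, 0.3]
grip_width: 0.0697
time_s: 5.78
position: [0.5911, -0.1766, 0.0413]
tool_rot: [[0.0, 0.195, -0.981], [-0.0, -0.981, -0.195], [-1.0, 0.0, -0.0]]
ft_force: [-1.4, 1.1, 3.5]
grip_width: 0.0208
[((np.float64(323.1), np.float64(153.2)), [319, 146, 10, 16], 126), ((np.float64(271.6), np.float64(211.6)), [267, 205, 10, 14], 116)] [((np.float64(305.9), np.float64(153.9)), [305, 153, 3, 3], 7)]
125 151 153 155 115  62  48  46  50  50  45  48  53  49  49  49  51  53  50  46  45  52  87 145 147 147 146 144 145
128 153 152 150 138  71  51  50  51  48  54  49  50  53  50  51  52  48  48  51  54  49  54  54  53  52  60  68  73
131 151 152 154 155 151 141 135  85  55  50  52  52  45  50  50  47  53  68  76  70  57  52  48  48  53  46  47  47
134 151 152 152 152 151 153 
[... 547 characters left out ...]
  78
149  69  55  51  51  50  49  47  65  97  99 104 104 106 106 105 102  62  51  51  49  45  48  46  71  74  71  52  47
152  68  59  56  49  51  63  64  82 100 103 107 109 111 110 105  99  58  47  49  51  49  46  51  43  56  78  75  62
155  57  61  65  55  74  83  85 101 104 110 109 111 108 108 106  96  83  75  74  70  58  46  50  53  83  89  94 102
158  57  56  62  66  62  58  67  99 103 107 108 109 109 106 104  74  63  72  74  73  53  46  46  59  82  91  90  91
161  60  75  71  61  60  60  62  65  72  93 100  96  95  76  62  60  60  62  52  49  52  49  53  70  78  82 104  96
164  57  60  54  56  54  53  49  50  56  59  54  50  56  54  56  52  57  52  51  52  50  51  57  79  80  81  80  84
```

The tips are now at about 70 mm true height and the opening reads 20.8 mm, so the handle is well gripped. First half of the slide along the rail, away from the fence:

```bash
python3 -m pendant '{"travel":[[-1,5,0],[-2.3,11.8,0],[-2.3,11.8,0],[-2.3,11.8,0],[-2.3,11.8,0],[-2.3,11.8,0],[-2.3,11.8,0],[-2.3,11.8,0],[-2.3,11.8,0],[-2.3,11.8,0],[-1.2,6.1,0],[0,0,0],[0,0,0]],"delta_rot":[[0,0,0],[0,0,0],[0,0,0],[0,0,0],[0,0,0],[0,0,0],[0,0,0],[0,0,0],[0,0,0],[0,0,0],[0,0,0],[0,0,0],[0,0,0]]}'
python3 - <<'E'
from h import *
R['orange']=((2,130,60),(18,255,255))
for n in('top','scene'):
    a=shot(n,n+'7');print(n,[b for b in blobs(a,n,'orange') if b[2]>10], blobs(a,n,'yellow'))
print(env.observe()['position'],env.observe()['ft_force'])
E
```

```text
time_s: 6.92
position: [0.5663, -0.0584, 0.0412]
tool_rot: [[-0.003, 0.196, -0.981], [0.0, -0.981, -0.196], [-1.0, -0.001, 0.003]]
ft_force: [-8.4, -1.0, 9.1]
grip_width: 0.0207
top [((np.float64(258.7), np.float64(209.0)), [256, 205, 7, 9], 47)] []
scene [((np.float64(314.8), np.float64(174.0)), [314, 169, 2, 11], 11), ((np.float64(308.3), np.float64(187.4)), [304, 180, 11, 15], 122), ((np.float64(271.5), np.float64(211.6)), [267, 205, 10, 14], 117)] [((np.float64(292.6), np.float64(183.0)), [291, 182, 4, 3], 5)]
[ 0.56635139 -0.05864209  0.04115968] [-8.01651439 -1.9013048   9.23657063]
```

```bash
python3 - <<'E'
from h import *
a=onz('scene',305,154,.033);b=onz('scene',291.3,183,.033);u=b-a
print(a,b,np.linalg.norm(u),np.degrees(np.arctan2(-u[0],u[1])))
r=onz('top',258.6,208.7,.033);u/=np.linalg.norm(u);print((r-b)@u)
E
python3 -m pendant '{"travel":[[-2,0,0],[0,0,0],[0,0,0]],"delta_rot":[[0,0,0],[0,0,0],[0,0,0]]}'
```

```text
[ 0.62977734 -0.16692133  0.033     ] [ 0.6080783  -0.06512165  0.033     ] 0.10408661370670326 12.032764883618695
0.08171900494712414
time_s: 7.27
position: [0.5663, -0.0589, 0.0412]
tool_rot: [[0.001, 0.195, -0.981], [0.0, -0.981, -0.195], [-1.0, 0.0, -0.001]]
ft_force: [1.4, 0.2, 5.5]
grip_width: 0.0208
```

The pointer followed at 12.0°, and the side force is gone after a 2 mm correction. The red marker is about 82 mm further on, so I'll go about 114 mm.

```bash
python3 -m pendant '{"travel":[[-1.2,5.5,0],[-2.5,11.8,0],[-2.5,11.8,0],[-2.5,11.8,0],[-2.5,11.8,0],[-2.5,11.8,0],[-2.5,11.8,0],[-2.5,11.8,0],[-2.5,11.8,0],[-2.5,11.8,0],[0,0,0],[0,0,0],[0,0,0]],"delta_rot":[[0,0,0],[0,0,0],[0,0,0],[0,0,0],[0,0,0],[0,0,0],[0,0,0],[0,0,0],[0,0,0],[0,0,0],[0,0,0],[0,0,0],[0,0,0]]}'
python3 - <<'E'
from h import *
for n in('top','scene'):
    a=shot(n,n+'8');print(n,blobs(a,n,'yellow'),blobs(a,n,'red'))
    globals()[n]=a
cv2.imwrite('pics/c8.png',np.hstack([cv2.resize(top[170:250,210:290],(400,400),interpolation=2)[:,:,::-1],cv2.resize(scene[170:250,240:320],(400,400),interpolation=2)[:,:,::-1]]))
E
```

```text
time_s: 8.35
position: [0.5427, 0.0528, 0.0412]
tool_rot: [[0.001, 0.195, -0.981], [0.0, -0.981, -0.195], [-1.0, -0.0, -0.001]]
ft_force: [1.0, 0.5, 5.6]
grip_width: 0.0204
top [] []
scene [((np.float64(276.2), np.float64(221.5)), [275, 220, 3, 4], 6)] [((np.float64(271.6), np.float64(211.6)), [267, 205, 10, 14], 116)]
```

View pics/c8.png

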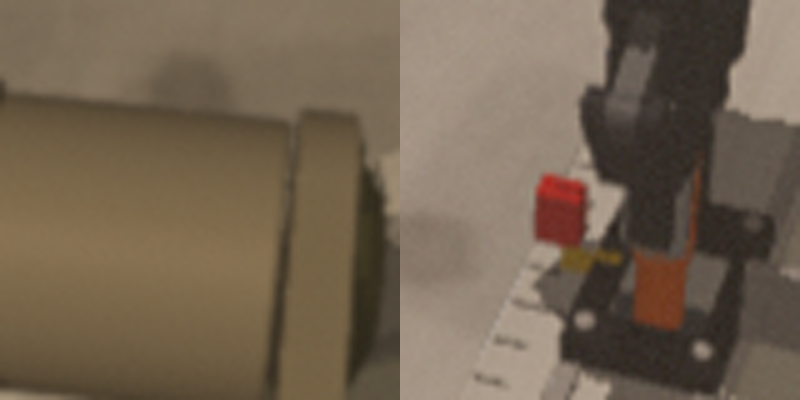

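Pictures: the top view is hidden by the arm. In the scene view the pointer tip is at about (272.5,221.5), left of the red marker (top face at about (272.5,207)).

Run:
```python
from h import *
a=np.radians(12.0);u=np.array([-np.sin(a),np.cos(a),0])
t0=onz('top',258.6,208.7,.033)
# top image red: bright top face vs body
im=cv2.imread('pics/scene8.png')[:,:,::-1].copy();h=cv2.cvtColor(im,cv2.COLOR_RGB2HSV)
print('scene red R:');print(im[203:220,264:280,0])
tp=cv2.imread('pics/top0.png')[:,:,::-1]; print(tp[202:216,252:266,0])
print(im[217:226,268:288,0].astype(int)-im[217:226,268:288,2])
for z,p in((.039,onz('scene',272.4,207,.039)),(.039,onz('top',258.6,207.5,.039)),(.033,t0)): print(p,p@u)
q=onz('scene',272.5,221.5,.033);q2=onz('scene',281,221.5,.033);print('ptr',q,q@u,q2,q2@u)
print('tcp',env.observe()['position']@u)
```

```text
scene red R:
[[152 149 149 149 150 151 149 151 150 144 154 154 143 132 113  67]
 [150 150 151 150 146 160 155 151 145 140 164 167 167 166 154  96]
 [149 150 150 149 153 169 163 159 150 157 169 164 164 170 166 118]
 [151 151 151 153 168 168 167 157 156 162 166 163 152 161 170 145]
 [153 151 153 157 170 170 168 149 139 143 155 156 137 146 169 170]
 [155 152 154 155 158 164 167 166 160 150 150 138 111 133 168 171]
 [152 151 150 124 126 140 146 150 155 158 163 162 121 131 161 170]
 [152 151 150 118 112 116 117 112 124 129 142 144 101 119 136 168]
 [149 151 146 120 107 113 113 113 112 114 116 113  95 115 141 167]
 [150 150 135 116 116 116 116 116 113 113 113 107  92 134 164 172]
 [152 151 133 116 115 115 113 113 115 115 116 108  96 140 171 172]
 [155 154 135 114 113 110 116 113 111 113 113 110  95 135 169 172]
 [153 151 138 115 113 115 113 113 112 114 114 109  92 109 165 173]
 [151 153 142 116 112 111 113 112 110 112 114 106  92 134 168 173]
 [152 151 145 118 113 114 112 114 112 112 115 106  99 148 153 154]
 [152 152 150 143 139 133 127 118 116 107 107 105  99 104 107 108]
 [152 153 157 1
[... 1057 characters left out ...]
2 14 26 23]
 [33 33 31 32 55 67 72 74 63 51 44 56 58 45 47 43 21 16 39 49]
 [32 34 32 30 56 74 71 73 72 70 61 58 60 65 71 67 34 15 33 68]
 [30 31 31 24 61 71 70 67 71 73 49 29 40 38 52 54 26 12 22 60]
 [30 30 23 24 51 55 60 64 69 64 29 14 13 16 18 17 13 15 22 54]
 [25 21 17 16 27 30 39 45 45 43 16 13 15 11 15 14 14 19 20 60]
 [23 21 22 18 20 21 22 25 22 17 13 13 12 13 14 13 16 19 24 64]]
[0.60105582 0.02147199 0.039     ] -0.10396375251467951
[0.60309289 0.01703501 0.039     ] -0.10872730445151653
[0.60137782 0.01700494 0.033     ] -0.10840013562833505
ptr [0.58477084 0.04915902 0.033     ] -0.07349592032515509 [0.57186295 0.0412756  0.033     ] -0.07852336688395979
tcp -0.061460912021918196
```

The pointer is at least 30 mm past the marker. Next I'll bring it back through the 34 mm of play plus about 26 mm, stopping slightly short on the left. Then I'll let go, clear the view, and measure pointer against marker in both cameras before the final nudge.

```bash
python3 -m pendant '{"travel":[[1,-4.9,0],[1.7,-8,0],[1.7,-8,0],[1.7,-8,0],[1.7,-8,0],[1.7,-8,0],[1.5,-7,0],[1.3,-5.9,0],[0,0,0],[0,0,0],[0,0,0]],"delta_rot":[[0,0,0],[0,0,0],[0,0,0],[0,0,0],[0,0,0],[0,0,0],[0,0,0],[0,0,0],[0,0,0],[0,0,0],[0,0,0]]}'; python3 -m pendant '{"travel":[[0,0,0],[0,0,0],[0,0,0],[0,0,0],[0,0,0],[0,0,0]],"delta_rot":[[0,0,0],[0,0,0],[0,0,0],[0,0,0],[0,0,0],[0,0,0]]}' 70 40; python3 -m pendant '{"travel":[[0,0,10],[0,0,30],[0,0,30],[0,0,30],[0,-20,10],[0,-40,0],[0,-40,0],[0,-40,0],[0,-40,0],[0,-40,0],[0,-20,0],[0,0,0]],"delta_rot":[[0,0,0],[0,0,0],[0,0,0],[0,0,0],[0,0,0],[0,0,0],[0,0,0],[0,0,0],[0,0,0],[0,0,0],[0,0,0],[0,0,0]]}'
python3 - <<'E'
from h import *
for n in('top','scene'):
    a=shot(n,n+'9');globals()[n]=a;print(n,[(c,blobs(a,n,c)) for c in('red','yellow','orange')])
cv2.imwrite('pics/c9.png',np.hstack([cv2.resize(top[190:240,230:280],(400,400),interpolation=2)[:,:,::-1],cv2.resize(scene[185:235,250:300],(400,400),interpolation=2)[:,:,::-1]]))
E
```

```text
time_s: 9.37
position: [0.555, -0.0056, 0.0412]
tool_rot: [[0.001, 0.194, -0.981], [0.0, -0.981, -0.194], [-1.0, 0.0, -0.001]]
ft_force: [0.5, -1.2, 6.4]
grip_width: 0.0207
time_s: 9.87
position: [0.5545, -0.0053, 0.0407]
tool_rot: [[-0.001, 0.195, -0.981], [0.0, -0.981, -0.195], [-1.0, -0.0, 0.0]]
ft_force: [0.4, -0.4, 0.4]
grip_width: 0.0698
time_s: 10.87
position: [0.5542, -0.2497, 0.1512]
tool_rot: [[0.0, 0.19, -0.982], [-0.001, -0.982, -0.19], [-1.0, 0.001, -0.0]]
ft_force: [-0.8, 0.7, 0.2]
grip_width: 0.07
top [('red', [((np.float64(258.6), np.float64(208.5)), [256, 205, 6, 8], 42)]), ('yellow', [((np.float64(259.1), np.float64(219.1)), [257, 215, 5, 9], 28)]), ('orange', [((np.float64(270.7), np.float64(227.0)), [266, 222, 11, 11], 95)])]
scene [('red', [((np.float64(271.5), np.float64(211.6)), [267, 205, 10, 14], 111)]), ('yellow', [((np.float64(282.2), np.float64(210.8)), [277, 209, 12, 5], 31)]), ('orange', [((np.float64(302.8), np.float64(179.6)), [298, 176, 11, 8], 69), ((np.float64(301.1), np.float64(191.9)), [297, 185, 10, 14], 75), ((np.float64(300.1), np.float64(208.6)), [296, 204, 9, 10], 56)])]
```

View pics/c9.png

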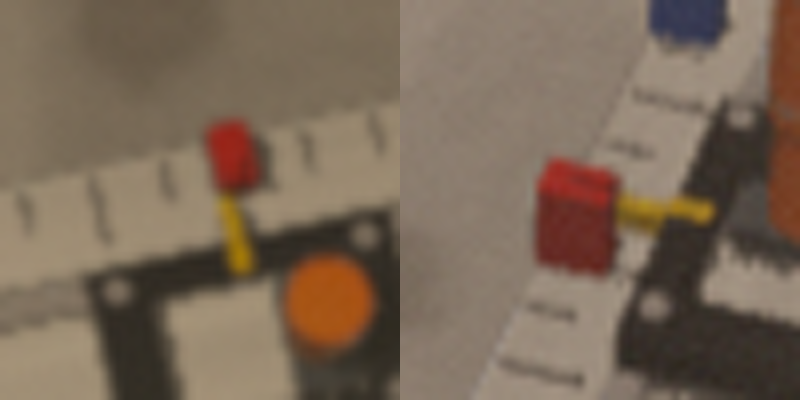

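Top crop: the pointer (tip at about (258.5,215)) points at the left part of the red marker (centre at about (258.8,208.7)), and the handle sits on the fence side of the slot. I'll work out the remaining offset.

```bash
cat > m.py <<'E'
from h import *
import sys
a=np.radians(12.0);u=np.array([-np.sin(a),np.cos(a),0])
def meas(im,scene,pr=True):
    def cen(c,x0,y0,x1,y1,im=im):
        f=im[y0:y1,x0:x1].astype(float); w=f[:,:,0]-(f[:,:,1] if c=='r' else f[:,:,2]); w=np.clip(w-(25 if c=='r' else 45),0,None)
        y,x=np.mgrid[y0:y1,x0:x1]; return (w*x).sum()/w.sum(),(w*y).sum()/w.sum()
    r=cen('r',250,202,268,214); 
    h=cv2.cvtColor(im,cv2.COLOR_RGB2HSV); m=cv2.inRange(h,np.array([19,110,70]),np.array([33,255,255])); m[:213]=0;m[227:]=0;m[:,:250]=0;m[:,268:]=0
    ys,xs=np.nonzero(m); y=(xs.mean(),ys.mean())
    R=[onz('top',*r,z)@u for z in(.033,.039)];Y=onz('top',*y,.033)@u
    print('top red',np.round(r,2),np.round(R,4),'ptr',np.round(y,2),len(xs),round(Y,4),'ptr-red mm',np.round((Y-np.array(R))*1e3,1))
    # handle cap
    return Y
meas(cv2.imread('pics/top9.png')[:,:,::-1].copy(),None)
Hc=onz('top',270.7,227.0,.106);print('handle u',Hc@u)
# scene: marker +u top edge corners (z .039), blob tips
for p in((275.9,209.8),(267,207.6)): print('scene red centre',onz('scene',*p,.039)@u-.006)
for p in((278,211.4),(288.5,211)): print('scene ptr',onz('scene',*p,.033)@u)
E
python3 m.py
python3 - <<'E'
import cv2,numpy as np
b=cv2.imread('pics/scene9.png').astype(int);print((b[202:222,264:292,2]-b[202:222,264:292,0]))
E
```

```text
top red [258.46 208.66] [-0.1081 -0.1079] ptr [258.94 219.09] 35 -0.104 ptr-red mm [4.1 3.9]
handle u -0.12006235632224614
scene red centre -0.10479582286211454
scene red centre -0.10512783580300009
scene ptr -0.10234441117239924
scene ptr -0.10975340462879307
[[ 30  30  30  30  27  32  29  29  29  28  29  30  31  29  29  29  32  32
   32  31  29  33  30  27  15  16  16  17]
 [ 29  29  29  30  31  32  28  27  30  28  29  29  27  26  27  25  28  29
   33  31  32  30  32  23  12  12  14  15]
 [ 31  31  29  29  36  52  47  38  31  27  31  30  30  30  26  25  27  28
   31  30  30  33  32  18  15  15  13  13]
 [ 29  30  27  29  69 106 102  79  61  52  46  43  34  31  32  31  31  32
   30  32  33  33  24  17  13  16  17  15]
 [ 30  29  28  41 102 118 115 106  99 105  96  88  55  39  31  31  32  29
   31  32  32  30  18  14  14  14  12  12]
 [ 30  29  31  73 115 117 115  97  89  94 105 108  78  52  32  31  32  29
   31  30  31  27  16  11  12  16  13  20]
 [ 30  29  31  87 110 109 117 112 106  98  99  93  63  50  41  33  31  31
   30  31  30  22  16  13  12  15  12  16]
 [ 30  27  27  60  7
[... 801 characters left out ...]
 30  30  36  57  64  64  65  69  67  63  69  65  45  28  30  31  32  22
   17  13  13  14  15  14  17  23  31  26]
 [ 30  29  35  53  60  65  62  64  65  71  64  61  39  28  30  32  29  21
   16  12  15  16  14  13  18  21  31  29]
 [ 29  30  29  36  38  45  45  57  64  62  67  57  30  25  29  29  23  15
   14  13  15  15  12  16  20  27  31  31]
 [ 28  30  28  31  30  32  34  38  42  41  45  42  27  27  29  24  16  16
   14  13  12  16  13  17  26  31  32  31]
 [ 27  29  30  30  30  30  32  30  29  31  33  34  31  28  31  21  14  14
   14  15  15  15  15  21  31  31  32  32]
 [ 29  30  31  31  31  32  30  30  33  32  30  31  30  31  30  18  17  23
   19  16  14  12  17  22  29  33  31  32]]
```

Run:
```python
import cv2,numpy as np
b=cv2.imread('pics/top9.png').astype(int);print(b[203:226,252:268,2]-b[203:226,252:268,1]);print(b[203:226,252:268,2]-b[203:226,252:268,0])
```

```text
[[ 14  14  16  14  14  15  15  16  15  15  13  14  16  14  15  14]
 [ 14  15  13  15  18  23  28  31  26  17  15  15  14  15  14  13]
 [ 15  14  14  22  39  58  70  77  56  25  15  16  15  15  15  13]
 [ 14  15  15  33  76 102 107 107  84  35  16  15  16  16  15  13]
 [ 14  14  13  33  87 113 114 111  98  49  16  14  15  16  16  15]
 [ 14  14  15  32  81 111 115 111 102  61  19  12  15  17  17  15]
 [ 16  15  17  26  67 105 114 109  97  68  27  11  15  17  17  16]
 [ 16  16  17  19  47  96 111 105  83  73  34  13  14  16  18  16]
 [ 16  16  16  17  37  86 101  98  79  77  41  13  17  17  18  16]
 [ 17  16  15  17  31  70  84  82  68  64  33  12  15  16  16  17]
 [ 17  17  16  18  24  45  53  46  34  33  19  13  15  16  17  17]
 [ 16  17  17  18  17  24  32  27  20  20  18  16  17  18  18  18]
 [ 16  17  17  17  18  25  34  26  17  17  17  18  18  19  18  18]
 [ 17  17  17  18  20  28  37  29  16  14  18  17  17  18  18  17]
 [ 16  17  16  16  18  24  35  33  20  13  15  17  17  17  16  15]
 [ 18  18  17  17  17  21  32  35  24  12  13  16  14  11  11  10]
 [ 17  17  18  17  15  18  3
[... 1283 characters left out ...]
  39  43  43  43  43  42  43]
 [ 42  42  42  42  49  86 128  98  45  34  41  42  42  41  43  42]
 [ 42  42  42  41  44  68 121 125  58  30  36  41  41  39  37  37]
 [ 42  42  42  42  42  55 108 132  71  29  33  37  35  29  25  23]
 [ 42  41  42  41  39  46  96 131  87  36  22  22  21  18  14  16]
 [ 38  37  35  34  30  35  88 137 107  50  17  13  14  14  12  14]
 [ 30  24  23  21  18  27  78 140 136  70  21  13  13  13  14  15]
 [ 18  16  14  13  13  22  68 135 144  78  27  13  15  13  21  41]
 [ 13  15  16  13  13  15  48 107 116  72  29  17  16  19  44  86]
 [ 15  14  14  14  14  13  24  49  56  38  23  25  21  29  71 120]
 [ 14  15  18  18  19  19  21  28  30  31  31  34  24  40  95 138]]
```

The remaining offset is about +3.9 mm from the top view and about +2.6 mm from the scene, so I'll take 3.3 mm. The pointer is still on the left of the marker, as it should be. I'll regrip at the same pose and nudge it towards the fence.

```bash
python3 -m pendant '{"travel":[[0,20,0],[0,40,0],[0,40,0],[0,40,0],[0,40,0],[0,40,0],[0,20,0],[0,0,-20],[0,0,-30],[0,0,-30],[0,0,-20],[0,0,-10],[0,0,0],[0,0,0]],"delta_rot":[[0,0,0],[0,0,0],[0,0,0],[0,0,0],[0,0,0],[0,0,0],[0,0,0],[0,0,0],[0,0,0],[0,0,0],[0,0,0],[0,0,0],[0,0,0],[0,0,0]]}';
python3 -m pendant '{"travel":[[0,0,0],[0,0,0],[0,0,0],[0,0,0],[0,0,0],[0,0,0],[0,0,0],[0.2,-1,0],[0.3,-1.2,0],[0.2,-1,0],[0,0,0],[0,0,0],[0,0,0]],"delta_rot":[[0,0,0],[0,0,0],[0,0,0],[0,0,0],[0,0,0],[0,0,0],[0,0,0],[0,0,0],[0,0,0],[0,0,0],[0,0,0],[0,0,0],[0,0,0]]}' 0 40
python3 -m pendant '{"travel":[[0,0,0],[0,0,0],[0,0,0],[0,0,0],[0,0,0],[0,0,0]],"delta_rot":[[0,0,0],[0,0,0],[0,0,0],[0,0,0],[0,0,0],[0,0,0]]}' 70 40; python3 -m pendant '{"travel":[[0,0,10],[0,0,30],[0,0,30],[0,0,30],[0,-20,10],[0,-40,0],[0,-40,0],[0,-40,0],[0,-40,0],[0,-40,0],[0,-20,0],[0,0,0]],"delta_rot":[[0,0,0],[0,0,0],[0,0,0],[0,0,0],[0,0,0],[0,0,0],[0,0,0],[0,0,0],[0,0,0],[0,0,0],[0,0,0],[0,0,0]]}'; sed -i "s/^meas.*//;/^Hc/,\$d" m.py
python3 - <<'E'
from m import *
for n in('top','scene'):
    a=shot(n,n+'10');globals()[n]=a;print(n,[(c,blobs(a,n,c)) for c in('yellow','orange')])
meas(top,None); o=blobs(top,'top','orange')[0][0]; print('handle',onz('top',*o,.106)@u)
cv2.imwrite('pics/c10.png',np.hstack([cv2.resize(top[190:240,230:280],(400,400),interpolation=2)[:,:,::-1],cv2.resize(scene[185:235,250:300],(400,400),interpolation=2)[:,:,::-1]]))
b=top.astype(int);print(b[203:226,252:268,0]-b[203:226,252:268,2])
E
```

```text
time_s: 12.13
position: [0.5549, -0.0048, 0.0418]
tool_rot: [[0.001, 0.195, -0.981], [-0.0, -0.981, -0.195], [-1.0, 0.0, -0.001]]
ft_force: [0.6, -0.0, -0.4]
grip_width: 0.0702
time_s: 13.22
position: [0.5556, -0.0084, 0.0418]
tool_rot: [[0.001, 0.194, -0.981], [0.0, -0.981, -0.194], [-1.0, 0.0, -0.001]]
ft_force: [-1.5, 0.9, 6.3]
grip_width: 0.021
time_s: 13.72
position: [0.5553, -0.0086, 0.0408]
tool_rot: [[-0.0, 0.194, -0.981], [0.0, -0.981, -0.194], [-1.0, -0.0, 0.0]]
ft_force: [0.1, -0.5, 0.1]
grip_width: 0.0704
time_s: 14.72
position: [0.5549, -0.253, 0.1512]
tool_rot: [[0.0, 0.19, -0.982], [-0.001, -0.982, -0.19], [-1.0, 0.001, -0.0]]
ft_force: [-0.1, 1.0, -0.8]
grip_width: 0.0698
top [('yellow', [((np.float64(260.0), np.float64(219.0)), [258, 215, 5, 9], 27)]), ('orange', [((np.float64(272.0), np.float64(226.8)), [267, 221, 11, 12], 101)])]
scene [('yellow', [((np.float64(282.7), np.float64(210.2)), [278, 209, 12, 4], 29)]), ('orange', [((np.float64(303.1), np.float64(178.7)), [298, 175, 11, 8], 72), ((np.float64(301.9), np.float64(190.9)), [297, 185, 11, 12], 76), ((np.float
[... 1020 characters left out ...]
  42  37  40  42  42  43  42]
 [ 43  43  42  42  41  48  85 129  99  45  30  38  42  43  42  41]
 [ 43  42  43  42  41  44  68 119 123  58  29  37  40  40  38  37]
 [ 42  43  43  43  42  42  56 108 129  70  28  33  35  29  25  23]
 [ 42  41  42  41  40  36  46  97 133  85  33  19  21  19  15  13]
 [ 38  36  36  35  30  24  34  88 134 107  50  17  13  14  14  13]
 [ 30  25  24  21  18  16  26  75 137 136  71  22  13  14  12  13]
 [ 18  15  15  15  14  13  17  61 131 144  79  26  13  15  13  19]
 [ 14  13  13  13  15  12  12  44 101 114  69  29  20  15  17  37]
 [ 13  13  14  14  13  15  14  22  43  47  34  29  29  20  25  61]
 [ 14  15  17  18  20  19  22  27  29  29  31  37  37  27  32  90]]
```

View pics/c10.png

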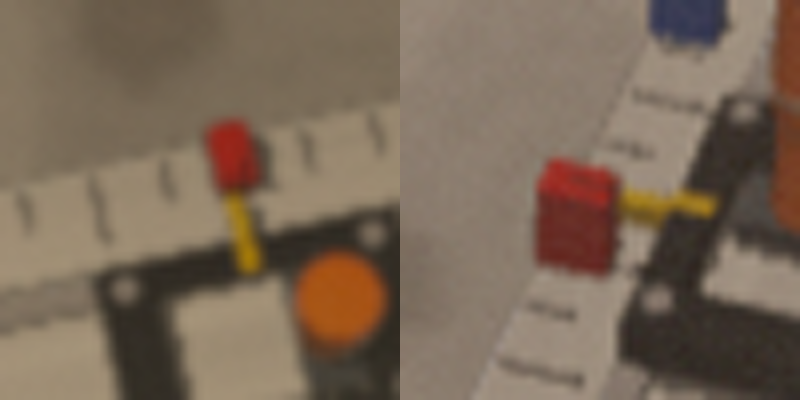

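Top crop: the pointer (tip at about (259,214.5)) now aims at the marker slightly left of its middle. That leaves about 1.3–2 mm in the top view and about 0 mm in the scene view. There's plenty of time, so I'll make one more small nudge of 1.5 mm in the same direction.

```bash
python3 -m pendant '{"travel":[[0,20,0],[0,40,0],[0,40,0],[0,40,0],[0,40,0],[0,40,0],[0,20,0],[0,0,-20],[0,0,-30],[0,0,-30],[0,0,-20],[0,0,-10],[0,0,0],[0,0,0]],"delta_rot":[[0,0,0],[0,0,0],[0,0,0],[0,0,0],[0,0,0],[0,0,0],[0,0,0],[0,0,0],[0,0,0],[0,0,0],[0,0,0],[0,0,0],[0,0,0],[0,0,0]]}';
python3 -m pendant '{"travel":[[0,0,0],[0,0,0],[0,0,0],[0,0,0],[0,0,0],[0,0,0],[0,0,0],[0.1,-0.5,0],[0.1,-0.5,0],[0.1,-0.5,0],[0,0,0],[0,0,0],[0,0,0]],"delta_rot":[[0,0,0],[0,0,0],[0,0,0],[0,0,0],[0,0,0],[0,0,0],[0,0,0],[0,0,0],[0,0,0],[0,0,0],[0,0,0],[0,0,0],[0,0,0]]}' 0 40
python3 -m pendant '{"travel":[[0,0,0],[0,0,0],[0,0,0],[0,0,0],[0,0,0],[0,0,0]],"delta_rot":[[0,0,0],[0,0,0],[0,0,0],[0,0,0],[0,0,0],[0,0,0]]}' 70 40; python3 -m pendant '{"travel":[[0,0,10],[0,0,30],[0,0,30],[0,0,30],[0,-20,10],[0,-40,0],[0,-40,0],[0,-40,0],[0,-40,0],[0,-40,0],[0,-20,0],[0,0,0]],"delta_rot":[[0,0,0],[0,0,0],[0,0,0],[0,0,0],[0,0,0],[0,0,0],[0,0,0],[0,0,0],[0,0,0],[0,0,0],[0,0,0],[0,0,0]]}'
python3 - <<'E'
from m import *
for n in('top','scene'):
    a=shot(n,n+'11');globals()[n]=a;print(n,[(c,blobs(a,n,c)) for c in('yellow','orange')])
meas(top,None); o=blobs(top,'top','orange')[0][0]; print('handle',onz('top',*o,.106)@u)
b=top.astype(int);print(b[211:224,254:266,0]-b[211:224,254:266,2])
# pointer axis fitted from weighted row centroids, continued to the marker's rows
for im in('9','10','11'):
    b=cv2.imread('pics/top%s.png'%im).astype(float);w=np.clip(b[215:223,255:264,2]-b[215:223,255:264,0]-45,0,None);c=(w*np.arange(255,264)).sum(1)/w.sum(1)
    k=np.polyfit(np.arange(215,223),c,1);w=np.clip(b[205:213,253:265,2]-b[205:213,253:265,1]-25,0,None);rc=(w*np.arange(253,265)).sum(1)/w.sum(1)
    print(im,'slope',k[0].round(3),'marker-pointer px by row',(rc-np.polyval(k,np.arange(205,213))).round(2))
E
```

```text
time_s: 15.98
position: [0.5557, -0.008, 0.0418]
tool_rot: [[0.001, 0.195, -0.981], [-0.0, -0.981, -0.195], [-1.0, 0.0, -0.001]]
ft_force: [0.3, 0.5, 0.9]
grip_width: 0.0702
time_s: 17.07
position: [0.556, -0.0098, 0.0418]
tool_rot: [[0.001, 0.195, -0.981], [0.0, -0.981, -0.195], [-1.0, -0.0, -0.001]]
ft_force: [-1.4, 2.3, 6.1]
grip_width: 0.0206
time_s: 17.57
position: [0.5556, -0.0101, 0.0409]
tool_rot: [[-0.0, 0.195, -0.981], [-0.0, -0.981, -0.195], [-1.0, -0.0, 0.0]]
ft_force: [-0.3, -0.6, -0.2]
grip_width: 0.0701
time_s: 18.57
position: [0.5551, -0.2544, 0.1511]
tool_rot: [[0.0, 0.19, -0.982], [-0.001, -0.982, -0.19], [-1.0, 0.001, -0.0]]
ft_force: [-0.2, -0.1, -0.3]
grip_width: 0.07
top [('yellow', [((np.float64(260.5), np.float64(218.7)), [259, 214, 4, 10], 26)]), ('orange', [((np.float64(272.8), np.float64(226.8)), [268, 221, 11, 12], 99)])]
scene [('yellow', [((np.float64(282.6), np.float64(209.6)), [278, 208, 12, 5], 28)]), ('orange', [((np.float64(303.5), np.float64(178.1)), [298, 175, 12, 7], 66), ((np.float64(302.0), np.float64(190.7)), [298, 184, 10, 13], 73), ((np.floa
[... 388 characters left out ...]
2  42  41  40  54 110 129  67  32  38  41  43]
 [ 42  42  42  40  51 102 135  76  34  37  42  42]
 [ 42  42  42  42  48  85 127  90  39  34  39  39]
 [ 43  42  43  41  43  73 119 106  50  27  31  28]
 [ 41  41  40  37  37  59 117 121  65  25  19  17]
 [ 37  34  32  26  22  46 116 137  89  34  14  14]
 [ 23  22  20  16  11  35  97 135 102  44  15  13]
 [ 15  14  13  13  11  26  78 133 115  57  18  13]
 [ 13  13  13  14  14  22  61 106 102  53  23  19]]
9 slope 0.255 marker-pointer px by row [2.98 2.49 2.32 2.21 2.14 2.1  2.07 1.81]
10 slope 0.263 marker-pointer px by row [2.08 1.6  1.39 1.29 1.19 1.19 1.12 0.86]
11 slope 0.244 marker-pointer px by row [1.17 0.73 0.55 0.44 0.38 0.34 0.34 0.07]
```

```bash
python3 -c "
from rig import close_job; print(close_job())"
```

```text
the job is handed in; nothing more can be done
None
```

The stop is set to the red marker, approached from the left, with the handle let go and the job handed in at about 18.7 s of the 38 s allowed.

**What I did:** I gripped the handle and slid the stop left until the pointer was about 30–34 mm past the red marker. I brought it back towards the fence to about 4 mm short of the marker on the left. Two small nudges towards the fence, letting go after each, finished the job; the gripper then moved clear.

**Last checks:**
- **Pointer against the red marker:** the top view puts the pointer 0.3–0.6 mm left of it. The scene view is less exact. After the first nudge it put the pointer about level with the marker, so by that view it may now be about 1–1.5 mm past it on the fence side. I did not recompute the scene view at the end.
- **Handle in its slot:** the top view puts it 16.6 mm on the fence side, so it lies against that end (17 mm), within measuring error.
- **Forces:** the largest reading after any move was about 12 N.

**What disagreed:**
- **Fingertip height:** in the camera the fingertips stood about 30 mm higher than the reported TCP. My first grip caught only the top of the handle, so I opened, lowered by eye and regripped. I did not find the cause.
- **Rail angle:** it was 12.0°, not the 11.2° I first measured from the markers. This showed as about 8 N of side force midway, which I corrected.

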